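# Set up an overhanging bench-pin board with its forming sleeve

### The arm

A 6-joint arm with a two-finger parallel gripper is mounted at the origin on the work surface. World frame = base frame: x ahead of the robot, y to its left, z up, the work surface at z = 0. Lengths are in m, angles in rad, forces in N, time in s.
With the tool pointing down it reaches from about 0.375 to 0.925 m from the base axis. Payload 5.7 kg.
Tool frame: the origin (TCP) lies midway between the tips of the shut fingers; the grasp point (between the pads) lies 19 mm behind it; z points along the fingers, y is the line along which they close (so a half turn about z gives the same grasp; the last joint's range is limited). The gripper opens to 85 mm and grips with 20 to 120 N. Pads are 22 mm wide; open, the fingers measure 114 mm over their backs; the gripper's body (76 mm by 85 mm) begins 54 mm behind the grasp point. The pads swing forward as they close: fully open they stand 13 mm farther back than shut.
Start: joints at [1.186, 0.359, 1.51, -0, 1.272, -0.115], TCP at [0.16, 0.578, 0.231] pointing down, gripper open.
Joint ranges: [-2.97, 2.97], [-1.01, 2.36], [0.21, 2.38], [-0.96, 4.11], [0.2, 2.71], [-2.98, 2.98]. Speed limits (rad/s): [2.39, 2.39, 3.14, 3.14, 3.14, 3.14].

### API

Orientations are given as a unit quaternion [w, x, y, z].
In Python, from cell import manip, eyes gives the robot as it stands.
- The arm moves only by the tool carry_out, never from a script. Its argument "rows" is a list of rows, each an object of numbers: "x", "y", "z": the shift along the tool's x, y, z in m; "wx", "wy", "wz": the turn, a rotation vector about the tool's x, y, z in degrees. In form: [{"x": .., "y": .., "z": .., "wx": .., "wy": .., "wz": ..}, ...]. A call has 1 to 8 rows; each row is the pose to reach, as a shift and turn from the pose commanded when the call began, along the tool's axes at that moment; what a row does not reach only later rows make up. A row lasts 1/10 s, in which the tool goes at most 50 mm and 8.59 degrees, less where a joint would pass 70% of its speed; a pose out of reach is approached as far as the arm can. A call with a gripper value outside its range is refused whole. "grip" is the closure, from -1 (fully open) to 1 (shut), set as the call begins (left out, the last holds). The fingers move at their own pace and stop on an object; "squeeze" is the grip in N (left out, the last holds). Time passes only in rows, so rows that repeat a pose let the fingers close. It gives the time, the measured TCP pose, the force, the opening and the grip force at its end, in the units of the state.
- manip.observe(): the state, without advancing time (a new reading comes with each control period).
- eyes.snapshot(name): name is "side" or "top" or "wrist"; returns (picture, depth): 384x512x3 uint8, red, green, blue; 384x512 float32, m along the optical axis (not along the pixel's ray), 0 where there is no reading.
- eyes.camera_params(name): a dict with "fx", "fy", "cx", "cy" (pixels), "k1" (the pictures are not rectified: a ray, as slopes to the right and down, at radius r is drawn at 1 + k1 r^2 times it, then the intrinsics apply), "rvec" (rotation vector, rad) and "tvec" (3), from world to camera coordinates, as OpenCV has them. Camera axes: x right, y down, z forward; pixel columns grow to the right and rows downward; lengths in m; the calibration is good to about 2 mm. A picture is of the moment at which its call begins: read the wrist's pose just before it. camera_params takes no time and is no camera call; for the wrist camera it gives the pose at the moment of the call.
- manip.finish_job(): hands the job in; it is judged then, once.
The state is a dict: "time": time; "joint_pos": joint angles; "qvel": joint speeds; "joint_efforts": joint torques, N m; "tool_pos": TCP position; "orientation": TCP orientation; "wrist_force": force on the tool from outside, world axes, zero at the start; "ft_torque": the same for the moment, N m; "width": finger opening in m; "finger_force": force on a finger pad.
Only numpy, scipy, OpenCV 4.12 (cv2) and the standard library are available. Lean on these libraries where they do the work, as an engineer would, in place of code of your own. Each camera call takes 0.05 s, during which the arm holds its last target. There are 200 camera calls.

### The job

On the jewellers' table, push the short steel tube fully down over the steel spigot of the small plywood board while the board is still well back on the dark wooden block. Then slide the board straight out, spigot end first, until the dark line across it lies directly over the block's edge, and hold it there flat on the block so that the weight beyond the edge never tips it. Finish while still holding the board (do not let go), and leave the other tools and pots on the table where they are.

Things in the scene. Friction and masses are not known exactly. Their poses are not given: they have to be found in the camera images.
- board: Loose plywood board 90 x 260 x 14 mm (0.3 kg), flat on the block. Origin: centre of underside; x across, y along its length outwards to the spigot end, z up. On its top: grip block at y = -105 mm, dark cross line at y = -10 mm, spigot at y = +95 mm. With the tube on and the line at the edge it tips if let go; about 5 N down at the grip block keep it flat.
- board_grip (a point): Centre of the board's wooden grip block, 30 x 30 mm and 46 mm tall, upright on the board's top at the rear end; this point is 23 mm above the board's top. Same axes as the board.
- board_mark (a point): Middle of the dark line (4 mm wide) across the board's top surface. Same axes as the board; when the job is done it is straight above riser_edge by the board's 14 mm thickness.
- spigot_seat (a point): Point on the spigot's axis where the centre of the tube is when the tube is fully down: 35 mm above the board's top. The spigot is a steel pin 18 mm in diameter, 44 mm tall above the board's top, its topmost 7 mm tapered to 10 mm. Same axes as the board.
- sleeve_mid (a point): Centre of the short steel tube (open at both ends, 36 mm outside diameter, 21 mm bore, 70 mm tall, about 0.37 kg), which stands upright on the table at the start; this point is 35 mm above its foot. z along its axis.
- riser_edge (a point): Middle of the outer top edge of the fixed dark wooden block (140 mm wide, 280 mm long, 60 mm high): on its top, at the edge over which the board is to overhang. x along this edge, y outwards, square to it, z up. The board starts with its line 125 to 170 mm short of this edge, square to it within 4 degrees.
- cone: Bystander: solid tapered steel ring stake on a round foot, 48 mm in diameter, 100 mm tall, upright; origin under its foot.
- pot: Bystander: small closed glass jar, 44 mm in diameter, 60 mm tall; origin under its foot.
- hammer: Bystander: small hammer, 240 mm long, lying on the table along its x axis.
- awl: Bystander: wooden-handled awl, 160 mm long, lying on the table along its x axis.
- brush: Bystander: small brush, 170 mm long, lying on the table along its x axis.
- slab: Bystander: white marble soldering slab, 130 x 100 x 15 mm, flat on the table; origin at the centre of its underside.
- pliers: Bystander: small pliers, 145 mm long, 11 mm thick, lying on the table; origin at the joint.

How it is judged:
On the way, in this order (a step that is already met when the one before it is completed fails the run):
1. the tube is fully down on the spigot while the board's line is still at least 60 mm short of the block's edge (distance between sleeve_mid and spigot_seat below 0.006 m and y of board_mark in the frame of riser_edge below -0.06 m and angle between board's own z axis and vertical below 0.06 rad), for 0.2 s.
2. the board is slid out until its line lies over the block's edge, with the fingers on the board (y of board_mark in the frame of riser_edge between -0.007 and 0.007 m and contact force between the fingers and board above 1 N), for 0.2 s.
At the end, for the whole second after the job is handed in: Tube fully down on the spigot (6 mm); the board's line over the block's edge (7 mm), within 30 mm of its middle, square to 5 degrees; board flat on the block (5 mm, 0.05 rad), still, and the fingers holding it (over 1 N) (all of step 2 and distance between sleeve_mid and spigot_seat below 0.006 m and x of board_mark in the frame of riser_edge between -0.03 and 0.03 m and z of board_mark in the frame of riser_edge between 0.009 and 0.019 m and angle between the y axis of board and the y axis of riser_edge, either way round below 0.09 rad and angle between board's own z axis and vertical below 0.05 rad and linear speed of board below 0.02 m/s); the arm keeps its last pose, push and grip.
It fails at once if the board tips (more than 0.12 rad from level) (angle between board's own z axis and vertical above 0.12 rad).
It fails at once if a bystander is moved more than 30 mm (distance of any of cone, pot, hammer, awl, brush, slab, pliers from where it was at the start of the episode above 0.03 m).
It also fails if it takes over 54 s, if anything falls off the work surface, if the arm or the gripper's body presses on something with over 40 N, if the wrist force passes 120 N, or if a joint passes its speed limit or range.

## Working session

There is one attempt and no reset: what is moved stays moved. The work goes in short steps, Python scripts to look and compute and a tool call to move; the robot and the scene stay as the last step left them, time stands still between calls to the robot, and variables do not carry over. Pictures are saved under pics/ and viewed, at most 10 in all, crops included, and the job is handed in when it is done.

Besides the shell and the picture viewer there is one more tool, called after "Request:" by a JSON object that holds its "method" and its "body". carry_out: Moves the arm, as the interface text tells. Its arguments: {"type":"object","properties":{"rows":{"type":"array","items":{"type":"object","properties":{"x":{"type":"number"},"y":{"type":"number"},"z":{"type":"number"},"wx":{"type":"number"},"wy":{"type":"number"},"wz":{"type":"number"}}}},"grip":{"type":"number"},"squeeze":{"type":"number"}},"required":["rows"]}

```bash
ls; mkdir -p pics
cat > h.py <<'E'
import numpy as np, cv2
from scipy.spatial.transform import Rotation as R
from cell import manip, eyes
def cam(n):
    p=eyes.camera_params(n); Rm=R.from_rotvec(np.ravel(p["rvec"])).as_matrix(); return p,Rm,np.ravel(p["tvec"])
def rays(n,uv,c=None):
    p,Rm,t=c or cam(n); uv=np.atleast_2d(uv).astype(float)
    d=np.c_[(uv[:,0]-p["cx"])/p["fx"],(uv[:,1]-p["cy"])/p["fy"]]; s=d.copy()
    for _ in range(20): s=d/(1+p["k1"]*(s**2).sum(1,keepdims=True))
    return -Rm.T@t, np.c_[s,np.ones(len(s))]@Rm   # z-depth scaled dirs
def onz(n,uv,z,c=None):
    o,d=rays(n,uv,c); return o+d*((z-o[2])/d[:,2])[:,None]
def cloud(n,dep,c=None):
    v,u=np.mgrid[:384,:512]; o,d=rays(n,np.c_[u.ravel(),v.ravel()],c)
    P=o+d*dep.ravel()[:,None]; P[dep.ravel()==0]=np.nan; return P.reshape(384,512,3)
def tool():
    s=manip.observe(); q=s["orientation"]; return s,np.array(s["tool_pos"]),R.from_quat([q[1],q[2],q[3],q[0]]).as_matrix()
E
python3 - <<'E'
from h import *
s,p,T=tool(); print(s["time"],p,T.round(3))
for n in("top","side"):
    c=cam(n); im,d=eyes.snapshot(n); np.savez(f"{n}0.npz",im=im,d=d); cv2.imwrite(f"pics/{n}0.png",im[:,:,::-1]); print(n,-c[1].T@c[2],c[1][2],c[0]["fx"],(d==0).mean())
E
```

```text
pics
0.0 [0.15968566 0.57765195 0.23044171] [[-0.964  0.267 -0.001]
 [ 0.267  0.964 -0.002]
 [ 0.    -0.002 -1.   ]]
top [0.38816361 0.00109345 1.07818145] [ 0.17191471 -0.02728136 -0.984734  ] 411.9625015027223 0.0038960774739583335
side [-0.07217216 -0.60535525  0.87254581] [ 0.55296538  0.51015996 -0.65876104] 441.84035149486886 0.004191080729166667
```

View pics/top0.png

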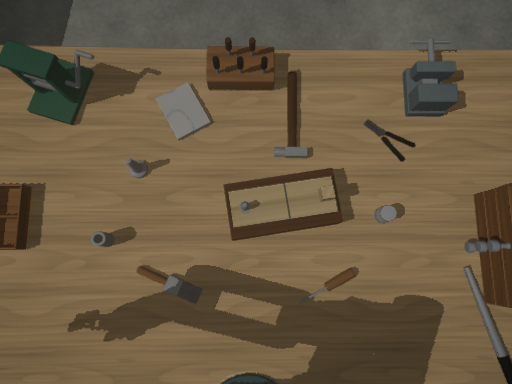

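View pics/side0.png

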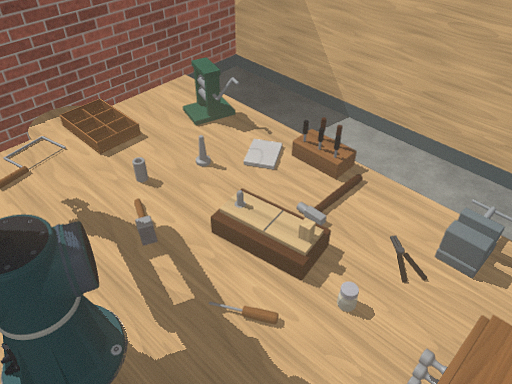

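The top view shows the tube at (102,239), spigot at (245,207), line at (287,200), grip block at (327,190), and the block's outer edge on the left at about (227,185)-(237,238). The side view confirms this: tube at (140,170), board on the block around (270,230).

Run:
```python
from h import *
z=np.load("top0.npz"); im,d=z["im"],z["d"]; P=cloud("top",d); Z=P[...,2]
def roi(u0,u1,v0,v1):
    m=np.zeros(Z.shape,bool); m[v0:v1,u0:u1]=1; return m
def show(name,m):
    m=m.astype(np.uint8); k,l,st,c=cv2.connectedComponentsWithStats(m); i=1+st[1:,4].argmax(); m=(l==i)
    q=P[m]; (a,b),sz,an=cv2.minAreaRect((q[:,:2]*1000).astype(np.float32)); bx=cv2.boxPoints(((a,b),sz,an))
    print(name,m.sum(),"mean",q.mean(0).round(4),"zmed",np.median(q[:,2]).round(4),"zmax",q[:,2].max().round(4),"rect",np.round([a,b,*sz,an],1)); return m,bx
A=roi(85,120,220,260); show("tube top",A&(Z>.055))
B=roi(210,350,160,250)
m,bx=show("block",B&(Z>.05)); print(bx.round(1))
m,bx=show("block low",B&(Z>.05)&(Z<.067)); print(bx.round(1))
m,bx=show("board",B&(Z>.068)); print(bx.round(1))
show("grip",roi(300,350,170,215)&(Z>.1)); show("spig",roi(230,260,190,225)&(Z>.095))
show("cone",roi(120,155,150,185)&(Z>.02))
g=im.astype(int).sum(2); 
print("board bright",np.median(g[m]))
bm=roi(270,305,170,230)&(Z>.068); L=bm&(g<0.6*np.median(g[m])); show("line",L)
q=P[L]; print(q.min(0),q.max(0))
print(Z[roi(90,115,265,300)].mean())
big=cv2.resize(im[140:260,80:360,::-1],None,fx=2.85,fy=2.85,interpolation=cv2.INTER_CUBIC); cv2.imwrite("pics/crop1.png",big)
```

```text
tube top 152 mean [0.4409 0.3574 0.0673] zmed 0.0682 zmax 0.0741 rect [441.  358.3  34.1  33.1  18.7]
block 6181 mean [ 0.5244 -0.0842  0.0696] zmed 0.0717 zmax 0.1241 rect [527.5 -86.2 140.7 279.9   9. ]
[[ 436.2   41. ]
 [ 479.9 -235.4]
 [ 618.9 -213.4]
 [ 575.1   63. ]]
block low 2387 mean [ 0.5186 -0.0844  0.0592] zmed 0.0593 zmax 0.0669 rect [527.5 -86.2 140.7 279.9   9. ]
[[ 436.2   41. ]
 [ 479.9 -235.4]
 [ 618.9 -213.4]
 [ 575.1   63. ]]
board 3789 mean [ 0.5281 -0.084   0.0761] zmed 0.0735 zmax 0.1241 rect [529.3 -85.3  90.4 259.5   8.8]
[[ 464.9   36. ]
 [ 504.5 -220.4]
 [ 593.8 -206.6]
 [ 554.2   49.8]]
grip 180 mean [ 0.5441 -0.1875  0.1178] zmed 0.1187 zmax 0.1241 rect [ 545.4 -189.2   30.2   31.4    9.8]
spig 48 mean [0.5135 0.0086 0.113 ] zmed 0.1139 zmax 0.1202 rect [513.9   8.   15.6  16.8   2.3]
cone 136 mean [0.6212 0.2835 0.064 ] zmed 0.0632 zmax 0.1018 rect [622.9 284.8  20.4  18.8   2.5]
board bright 337.0
line 4 mean [ 0.5725 -0.0891  0.0742] zmed 0.0741 zmax 0.076 rect [572.5 -89.4   5.6   1.9  26.1]
[ 0.4805514  -0.110981    0.06805613] [ 0.57461537 -0.06419495  0.07680416]
nan
```

View pics/crop1.png

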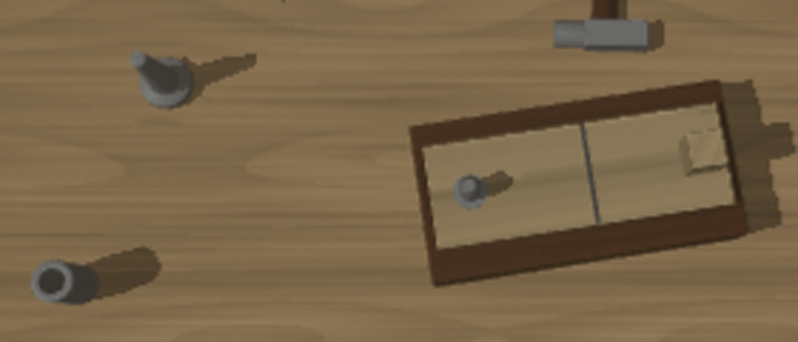

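The crop shows the tube's ring at (53,281), spigot top at (470,185) and line at (590,175), all consistent with the depth fits.

```bash
cat >> h.py <<'E'
def go(x,y,z,yd=(-.153,.988)):
    s,p,T=tool(); sh=T.T@(np.array([x,y,z])-p); ya=T[:,1]
    w=np.degrees(np.arctan2(yd[1],yd[0])-np.arctan2(ya[1],ya[0])); w=(w+180)%360-180
    print("t",s["time"],"shift mm",(sh*1000).round(1),"wz",round(-w,2),"tcp",p.round(4),"F",np.round(s["wrist_force"],1),"j6",round(s["joint_pos"][5],2),"tilt",T[:2,2].round(4))
E
python3 -c "
from h import *
go(.441,.358,.17)"
```

```text
t 0.1 shift mm [-329.7 -136.7   60.7] wz -24.26 tcp [0.1597 0.5777 0.2305] F [ 1.8 -0.5  0.4] j6 -0.12 tilt [-0.0006 -0.0016]
```

Request:
{"method": "carry_out", "body": {"rows": [{"x":-0.33,"y":-0.137,"z":0.061,"wz":-24.3},{"x":-0.33,"y":-0.137,"z":0.061,"wz":-24.3},{"x":-0.33,"y":-0.137,"z":0.061,"wz":-24.3},{"x":-0.33,"y":-0.137,"z":0.061,"wz":-24.3},{"x":-0.33,"y":-0.137,"z":0.061,"wz":-24.3},{"x":-0.33,"y":-0.137,"z":0.061,"wz":-24.3},{"x":-0.33,"y":-0.137,"z":0.061,"wz":-24.3},{"x":-0.33,"y":-0.137,"z":0.061,"wz":-24.3}], "grip": -1}}

```text
invalid input at $.rows[0]: expected keys x, y, z, wx, wy, wz
```

Request:
{"method": "carry_out", "body": {"rows": [{"x":0},{"x":0}]}}

```text
invalid input at $.rows[0]: expected keys x, y, z, wx, wy, wz
```

Run:
```python
from h import *
c=cam("wrist"); im,d=eyes.snapshot("wrist"); cv2.imwrite("pics/w1.png",im[:,:,::-1]); P=cloud("wrist",d,c); Z=P[...,2]
near=np.hypot(P[...,0]-.441,P[...,1]-.358)<.035
for lo,hi in((.064,.076),(.02,.06)):
    m=near&(Z>lo)&(Z<hi); q=P[m]; print(m.sum(), np.nanmedian(q[:,2]) if len(q) else 0, cv2.minEnclosingCircle((q[:,:2]*1000).astype(np.float32)) if len(q) else 0)
go(.441,.358,.03)
```

```text
0 0 0
0 0 0
t 0.15 shift mm [-329.7 -136.6  200.8] wz -24.26 tcp [0.1597 0.5778 0.2306] F [-0.2  0.7 -0.1] j6 -0.12 tilt [-0.0006 -0.0014]
```

View pics/w1.png

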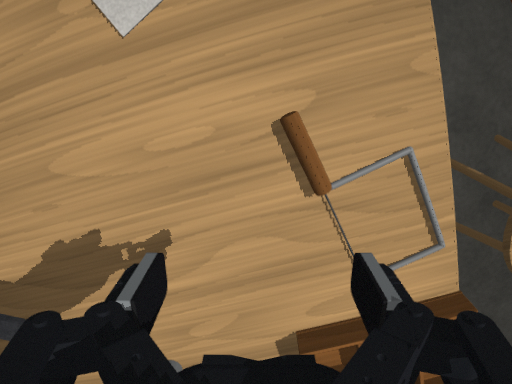

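The move was refused because rows need all six keys, so this wrist picture is still from the start pose (saw at (370,200), fingers at (150,290) and (370,280)).

Request:
{"method": "carry_out", "body": {"rows": [{"x":-0.33,"y":-0.137,"z":0.061,"wx":0,"wy":0,"wz":-24.3},{"x":-0.33,"y":-0.137,"z":0.061,"wx":0,"wy":0,"wz":-24.3},{"x":-0.33,"y":-0.137,"z":0.061,"wx":0,"wy":0,"wz":-24.3},{"x":-0.33,"y":-0.137,"z":0.061,"wx":0,"wy":0,"wz":-24.3},{"x":-0.33,"y":-0.137,"z":0.061,"wx":0,"wy":0,"wz":-24.3},{"x":-0.33,"y":-0.137,"z":0.061,"wx":0,"wy":0,"wz":-24.3},{"x":-0.33,"y":-0.137,"z":0.061,"wx":0,"wy":0,"wz":-24.3},{"x":-0.33,"y":-0.137,"z":0.061,"wx":0,"wy":0,"wz":-24.3}], "grip": -1}}

```text
time: 0.95
tool_pos: [0.4444, 0.3553, 0.1693]
orientation: [0.0, -0.076, 0.997, -0.001]
wrist_force: [-0.3, -0.1, 0.2]
width: 0.0854
finger_force: 0.0
```

Request:
{"method": "carry_out", "body": {"rows": [{"x":0,"y":0,"z":0,"wx":0,"wy":0,"wz":0},{"x":0,"y":0,"z":0,"wx":0,"wy":0,"wz":0}]}}

```text
time: 1.15
tool_pos: [0.4412, 0.358, 0.17]
orientation: [-0.001, -0.076, 0.997, -0.0]
wrist_force: [-1.6, -0.1, -0.5]
width: 0.0855
finger_force: 0.0
```

Run:
```python
from h import *
c=cam("wrist"); im,d=eyes.snapshot("wrist"); cv2.imwrite("pics/w2.png",im[:,:,::-1]); P=cloud("wrist",d,c); Z=P[...,2]
near=np.hypot(P[...,0]-.441,P[...,1]-.358)<.035
for lo,hi in((.064,.076),(.02,.06)):
    m=near&(Z>lo)&(Z<hi); q=P[m]; print(m.sum(), np.nanmedian(q[:,2]) if len(q) else 0, cv2.minEnclosingCircle((q[:,:2]*1000).astype(np.float32)) if len(q) else 0)
go(.441,.358,.03)
```

```text
1077 0.06959715429159216 ((442.7177734375, 359.5551452636719), 17.843795776367188)
739 0.04268328702438229 ((437.1969299316406, 358.25823974609375), 16.884288787841797)
t 1.2 shift mm [ -0.4  -0.6 140.2] wz 0.03 tcp [0.4407 0.3586 0.1702] F [-0.2 -0.2 -0.1] j6 -1.16 tilt [-0.001 -0.   ]
```

View pics/w2.png

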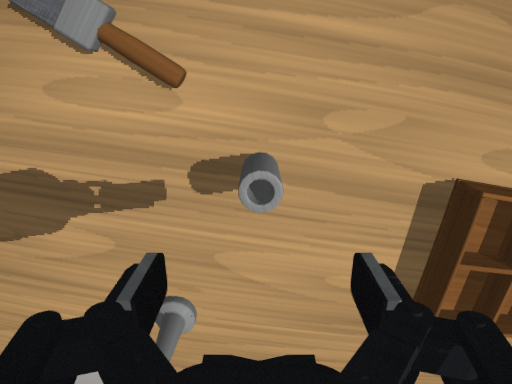

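The tube's ring is at (261,193), fully between the fingers; the wrist fit puts its centre at (442.7, 359.6) mm with a radius of 17.8 mm, as expected.

Request:
{"method": "carry_out", "body": {"rows": [{"x":-0.0015,"y":0.0005,"z":0.05,"wx":0,"wy":0,"wz":0},{"x":-0.0015,"y":0.0005,"z":0.1,"wx":0,"wy":0,"wz":0},{"x":-0.0015,"y":0.0005,"z":0.125,"wx":0,"wy":0,"wz":0},{"x":-0.0015,"y":0.0005,"z":0.139,"wx":0,"wy":0,"wz":0},{"x":-0.0015,"y":0.0005,"z":0.139,"wx":0,"wy":0,"wz":0},{"x":-0.0015,"y":0.0005,"z":0.139,"wx":0,"wy":0,"wz":0}]}}

```text
time: 1.8
tool_pos: [0.4432, 0.36, 0.0323]
orientation: [0.001, -0.078, 0.997, 0.0]
wrist_force: [0.6, -0.3, 1.7]
width: 0.0853
finger_force: 0.0
```

Request:
{"method": "carry_out", "body": {"rows": [{"x":0,"y":0,"z":0,"wx":0,"wy":0,"wz":0},{"x":0,"y":0,"z":0,"wx":0,"wy":0,"wz":0},{"x":0,"y":0,"z":0,"wx":0,"wy":0,"wz":0},{"x":0,"y":0,"z":0,"wx":0,"wy":0,"wz":0},{"x":0,"y":0,"z":0,"wx":0,"wy":0,"wz":0},{"x":0,"y":0,"z":0,"wx":0,"wy":0,"wz":0},{"x":0,"y":0,"z":0,"wx":0,"wy":0,"wz":0},{"x":0,"y":0,"z":0,"wx":0,"wy":0,"wz":0}], "grip": 1, "squeeze": 50}}

```text
time: 2.6
tool_pos: [0.4434, 0.3594, 0.0324]
orientation: [0.001, -0.077, 0.997, 0.0]
wrist_force: [-1.3, 0.2, 6.5]
width: 0.0347
finger_force: 49.2
```

Request:
{"method": "carry_out", "body": {"rows": [{"x":0,"y":0,"z":-0.05,"wx":0,"wy":0,"wz":0},{"x":0,"y":0,"z":-0.1,"wx":0,"wy":0,"wz":0},{"x":0,"y":0,"z":-0.15,"wx":0,"wy":0,"wz":0},{"x":0,"y":0,"z":-0.17,"wx":0,"wy":0,"wz":0},{"x":0,"y":0,"z":-0.17,"wx":0,"wy":0,"wz":0}]}}

```text
time: 3.1
tool_pos: [0.4448, 0.3601, 0.2049]
orientation: [0.003, -0.077, 0.997, 0.002]
wrist_force: [1.3, 0.5, -3.9]
width: 0.0347
finger_force: 52.1
```

Run:
```python
from h import *
print(manip.observe()["width"])
go(.5144,.0083,.20)
```

```text
0.03474688355843102
t 3.1 shift mm [ -14.7 -358.4    4. ] wz 0.03 tcp [0.4448 0.3601 0.2049] F [ 1.3  0.5 -3.9] j6 -1.17 tilt [0.006  0.0037]
```

Request:
{"method": "carry_out", "body": {"rows": [{"x":-0.0025,"y":-0.045,"z":0,"wx":0,"wy":0,"wz":0},{"x":-0.005,"y":-0.09,"z":0,"wx":0,"wy":0,"wz":0},{"x":-0.0075,"y":-0.135,"z":0,"wx":0,"wy":0,"wz":0},{"x":-0.01,"y":-0.18,"z":0,"wx":0,"wy":0,"wz":0},{"x":-0.012,"y":-0.225,"z":0,"wx":0,"wy":0,"wz":0},{"x":-0.013,"y":-0.27,"z":0,"wx":0,"wy":0,"wz":0},{"x":-0.014,"y":-0.315,"z":0,"wx":0,"wy":0,"wz":0},{"x":-0.0147,"y":-0.358,"z":0,"wx":0,"wy":0,"wz":0}]}}

```text
time: 3.9
tool_pos: [0.5106, 0.0057, 0.1988]
orientation: [-0.002, -0.077, 0.997, 0.0]
wrist_force: [0.8, -0.1, -3.6]
width: 0.0349
finger_force: 52.3
```

Request:
{"method": "carry_out", "body": {"rows": [{"x":0,"y":0,"z":0,"wx":0,"wy":0,"wz":0},{"x":0,"y":0,"z":0,"wx":0,"wy":0,"wz":0},{"x":0,"y":0,"z":0,"wx":0,"wy":0,"wz":0},{"x":0,"y":0,"z":0,"wx":0,"wy":0,"wz":0}]}}

```text
time: 4.3
tool_pos: [0.5115, 0.0088, 0.2005]
orientation: [-0.001, -0.078, 0.997, 0.0]
wrist_force: [0.2, -0.2, -3.5]
width: 0.0345
finger_force: 52.7
```

Run:
```python
from h import *
go(.5144,.0083,.16)
c=cam("wrist"); im,d=eyes.snapshot("wrist"); P=cloud("wrist",d,c); Z=P[...,2]
i2,d2=eyes.snapshot("side"); P2=cloud("side",d2); 
t,p,T=tool()
for n,Q in(("wrist",P),("side",P2)):
    near=np.hypot(Q[...,0]-.5144,Q[...,1]-.0083)<.022; z=Q[...,2]
    for nm,m in(("spig",near&(z>.082)&(z<.11)),("spigtop",near&(z>.114)&(z<.125))):
        q=Q[m]; print(n,nm,m.sum(), q.min(0).round(4) if len(q) else 0,q.max(0).round(4) if len(q) else 0,q.mean(0).round(4) if len(q) else 0)
    a=np.hypot(Q[...,0]-p[0],Q[...,1]-p[1])<.03; m=a&(z>p[2]+.032)&(z<p[2]+.043); q=Q[m]; print(n,"tube top",m.sum(),p, cv2.minEnclosingCircle((q[:,:2]*1000).astype(np.float32)) if len(q) else 0)
A=im[:,:,::-1]; B=cv2.resize(i2[150:300,180:380,::-1],(512,384)); cv2.imwrite("pics/w3.png",cv2.resize(np.hstack([A,B]),(800,300)))
```

```text
t 4.3 shift mm [-2.9 -0.9 40.5] wz 0.12 tcp [0.5115 0.0088 0.2005] F [ 0.2 -0.2 -3.5] j6 -1.84 tilt [-0.0019  0.0004]
wrist spig 228 [ 5.083e-01 -3.000e-04  8.220e-02] [0.519  0.0174 0.1099] [0.5106 0.0075 0.0967]
wrist spigtop 51 [0.5099 0.0016 0.114 ] [0.5151 0.0132 0.1181] [0.512  0.0071 0.1155]
wrist tube top 5531 [0.51195816 0.00868793 0.20098279] ((504.63739013671875, 7.205111503601074), 28.69371223449707)
side spig 55 [ 0.509  -0.0039  0.0826] [0.5222 0.0121 0.11  ] [0.5139 0.0018 0.097 ]
side spigtop 20 [ 0.5103 -0.0019  0.1142] [0.5208 0.0106 0.1203] [0.5159 0.0037 0.1177]
side tube top 115 [0.51195816 0.00868793 0.20098279] ((506.4840087890625, 6.894804000854492), 27.69573211669922)
```

View pics/w3.png

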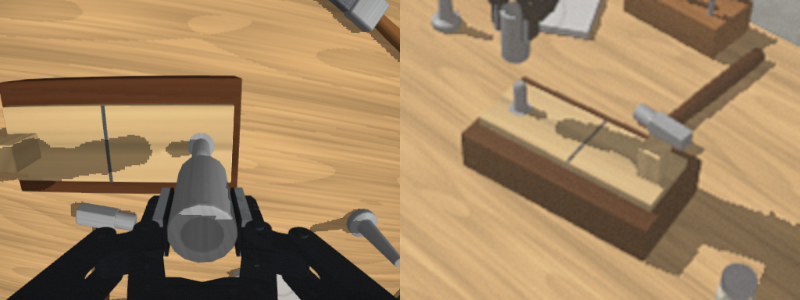

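The wrist view (left half) shows the held tube, with the spigot behind it at (202,145). The side view (right half) shows the tube upright at (514,35) above and beyond the spigot at (518,97). I'll fit both cylinders in the same wrist depth image.

```bash
cat >> h.py <<'E'
from scipy.optimize import least_squares
def cyl(q,r,c0):
    f=least_squares(lambda a:np.hypot(q[:,0]-a[0]-a[2]*(q[:,2]-zm),q[:,1]-a[1]-a[3]*(q[:,2]-zm))-r,[*c0,0,0],loss="soft_l1",f_scale=.001) if (zm:=q[:,2].mean()) else 0
    return f.x.round(4),round(zm,4),len(q)
E
python3 - <<'E'
from h import *
s,p,T=tool()
for n in("wrist","side"):
    c=cam(n); im,d=eyes.snapshot(n); P=cloud(n,d,c); Z=P[...,2]
    sp=P[(np.hypot(P[...,0]-.514,P[...,1]-.008)<.02)&(Z>.08)&(Z<.11)]
    r=np.hypot(P[...,0]-p[0],P[...,1]-p[1]); tb=P[(r<.026)&(Z>p[2]-.029)&(Z<p[2]-.003)]
    print(n,"spig",cyl(sp,.009,(.514,.008)),"tube",cyl(tb,.018,p[:2]), "tubez",np.percentile(P[(r<.026)&(Z>p[2]-.05)&(Z<p[2]+.05)][:,2],[0.5,2,98,99.5]).round(4))
print(p)
E
```

```text
wrist spig (array([ 5.177e-01,  8.600e-03, -4.000e-03, -1.000e-04]), np.float64(0.0956), 239) tube (array([ 0.5116,  0.0089, -0.0162, -0.0047]), np.float64(0.186), 1070) tubez [0.1718 0.177  0.2458 0.2497]
side spig (array([ 0.5187,  0.0063, -0.0198,  0.0593]), np.float64(0.0959), 60) tube (array([ 0.5129,  0.007 , -0.0297, -0.0085]), np.float64(0.1844), 118) tubez [0.1709 0.1725 0.2486 0.2504]
[0.51195816 0.00868793 0.20098279]
```

Request:
{"method": "carry_out", "body": {"rows": [{"x":-0.005,"y":-0.001,"z":0.02,"wx":0,"wy":0,"wz":0},{"x":-0.005,"y":-0.001,"z":0.04,"wx":0,"wy":0,"wz":0},{"x":-0.005,"y":-0.001,"z":0.047,"wx":0,"wy":0,"wz":0},{"x":-0.005,"y":-0.001,"z":0.052,"wx":0,"wy":0,"wz":0},{"x":-0.005,"y":-0.001,"z":0.056,"wx":0,"wy":0,"wz":0},{"x":-0.005,"y":-0.001,"z":0.06,"wx":0,"wy":0,"wz":0},{"x":-0.005,"y":-0.001,"z":0.06,"wx":0,"wy":0,"wz":0}]}}

```text
time: 5.2
tool_pos: [0.5175, 0.0073, 0.1413]
orientation: [0.0, -0.077, 0.997, -0.0]
wrist_force: [-0.1, 0.3, -4.3]
width: 0.0347
finger_force: 52.6
```

Run:
```python
from h import *
s,p,T=tool(); print(p,np.round(s["wrist_force"],1),np.round(s["ft_torque"],2))
for n in("wrist","side"):
    c=cam(n); im,d=eyes.snapshot(n); P=cloud(n,d,c); Z=P[...,2]
    sp=P[(np.hypot(P[...,0]-.517,P[...,1]-.008)<.014)&(Z>.08)&(Z<p[2]-.036)]
    r=np.hypot(P[...,0]-p[0],P[...,1]-p[1]); tb=P[(r<.026)&(Z>p[2]-.027)&(Z<p[2]-.003)]
    print(n,"spig",cyl(sp,.009,(.514,.008)),"tube",cyl(tb,.018,p[:2]))
```

```text
[0.51754239 0.00726798 0.14130122] [-0.1  0.3 -4.3] [-0.02  0.04 -0.03]
wrist spig (array([ 0.5176,  0.0084, -0.0116, -0.081 ]), np.float64(0.0821), 31) tube (array([ 0.5171,  0.0075, -0.0191, -0.0051]), np.float64(0.1271), 1011)
side spig (array([ 0.5182,  0.0062, -0.0325,  0.0142]), np.float64(0.0908), 42) tube (array([ 0.519 ,  0.0055,  0.0056, -0.048 ]), np.float64(0.126), 93)
```

The tube is already over the spigot tip with no force, so I'll lower it.

Request:
{"method": "carry_out", "body": {"rows": [{"x":0,"y":0.0005,"z":0.006,"wx":0,"wy":0,"wz":0},{"x":0,"y":0.0005,"z":0.012,"wx":0,"wy":0,"wz":0},{"x":0,"y":0.0005,"z":0.018,"wx":0,"wy":0,"wz":0},{"x":0,"y":0.0005,"z":0.024,"wx":0,"wy":0,"wz":0},{"x":0,"y":0.0005,"z":0.029,"wx":0,"wy":0,"wz":0},{"x":0,"y":0.0005,"z":0.032,"wx":0,"wy":0,"wz":0},{"x":0,"y":0.0005,"z":0.034,"wx":0,"wy":0,"wz":0}]}}

```text
time: 6.0
tool_pos: [0.5173, 0.0078, 0.1069]
orientation: [-0.0, -0.077, 0.997, 0.0]
wrist_force: [0.4, 0.2, -4.3]
width: 0.0349
finger_force: 52.7
```

Request:
{"method": "carry_out", "body": {"rows": [{"x":0,"y":0,"z":0.001,"wx":0,"wy":0,"wz":0},{"x":0,"y":0,"z":0.002,"wx":0,"wy":0,"wz":0},{"x":0,"y":0,"z":0.002,"wx":0,"wy":0,"wz":0}]}}

```text
time: 6.3
tool_pos: [0.5175, 0.0078, 0.1064]
orientation: [0.0, -0.077, 0.997, -0.0]
wrist_force: [-2.9, 0.2, 6.1]
width: 0.0344
finger_force: 53.7
```

It made contact at the expected height, so it's seated. Next I'll release, raise, and check.

Request:
{"method": "carry_out", "body": {"rows": [{"x":0,"y":0,"z":-0.001,"wx":0,"wy":0,"wz":0},{"x":0,"y":0,"z":-0.001,"wx":0,"wy":0,"wz":0},{"x":0,"y":0,"z":-0.001,"wx":0,"wy":0,"wz":0},{"x":0,"y":0,"z":-0.001,"wx":0,"wy":0,"wz":0},{"x":0,"y":0,"z":-0.001,"wx":0,"wy":0,"wz":0},{"x":0,"y":0,"z":-0.001,"wx":0,"wy":0,"wz":0}], "grip": -1}}

```text
time: 6.9
tool_pos: [0.5175, 0.0078, 0.1062]
orientation: [-0.0, -0.077, 0.997, -0.0]
wrist_force: [0.4, -0.3, -0.5]
width: 0.0854
finger_force: 0.0
```

Request:
{"method": "carry_out", "body": {"rows": [{"x":0,"y":0,"z":-0.03,"wx":0,"wy":0,"wz":0},{"x":0,"y":0,"z":-0.07,"wx":0,"wy":0,"wz":0},{"x":0,"y":0,"z":-0.12,"wx":0,"wy":0,"wz":0},{"x":0,"y":-0.045,"z":-0.12,"wx":0,"wy":0,"wz":0},{"x":0,"y":-0.09,"z":-0.12,"wx":0,"wy":0,"wz":0},{"x":0,"y":-0.13,"z":-0.12,"wx":0,"wy":0,"wz":0},{"x":0,"y":-0.13,"z":-0.12,"wx":0,"wy":0,"wz":0},{"x":0,"y":-0.13,"z":-0.12,"wx":0,"wy":0,"wz":0}]}}

```text
time: 7.7
tool_pos: [0.5372, -0.1213, 0.226]
orientation: [-0.0, -0.076, 0.997, 0.0]
wrist_force: [0.0, 0.1, -0.5]
width: 0.0851
finger_force: 0.0
```

```bash
cat >> h.py <<'E'
def rect(q): 
    (a,b),sz,an=cv2.minAreaRect((q[:,:2]*1000).astype(np.float32)); return np.round([a,b,*sz,an],1)
E
python3 - <<'E'
from h import *
s,p,T=tool(); print(p)
c=cam("wrist"); im,d=eyes.snapshot("wrist"); P=cloud("wrist",d,c); Z=P[...,2]
g=(np.hypot(P[...,0]-.546,P[...,1]+.188)<.035)
print("grip top",rect(P[g&(Z>.115)&(Z<.126)]),np.median(Z[g&(Z>.115)&(Z<.126)]))
t=(np.hypot(P[...,0]-.517,P[...,1]-.008)<.03); m=t&(Z>.13)&(Z<.155); print("tube top",rect(P[m]),np.percentile(P[m][:,2],[5,50,95]), m.sum())
i2,d2=eyes.snapshot("top"); P2=cloud("top",d2); z=P2[...,2]; m=(np.hypot(P2[...,0]-.517,P2[...,1]-.008)<.03)&(z>.125); print("top tube",rect(P2[m]),np.percentile(z[m],[5,50,95]))
go(.5469,-.188,.085)
A=im[:,:,::-1]; B=cv2.resize(i2[150:260,200:360,::-1],(512,384)); cv2.imwrite("pics/w4.png",cv2.resize(np.hstack([A,B]),(800,300)))
E
```

```text
[ 0.53719991 -0.12130926  0.2260233 ]
grip top [ 546.9 -189.5   29.4   30.3    8.6] 0.11967996828604135
tube top [516.8   7.3  35.9  35.4  66.5] [0.13190129 0.14284182 0.14457221] 1671
top tube [5.14e+02 7.70e+00 3.45e+01 3.44e+01 1.00e-01] [0.13133615 0.1428068  0.14523326]
t 7.8 shift mm [  0.4 -69.1 140.9] wz 0.05 tcp [ 0.5368 -0.1198  0.226 ] F [-1.   0.4  0.9] j6 -2.07 tilt [-0.0011  0.0008]
```

View pics/w4.png

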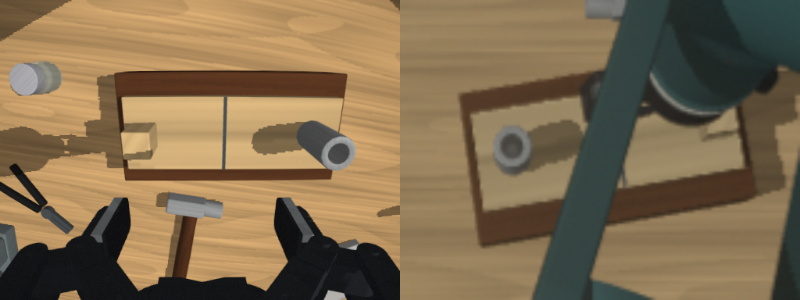

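The left half (wrist) shows the tube seated upright at (335,150), the line at (224,133), the grip block at (138,141) and hammer and pliers undisturbed. The tube top at z = 0.144 confirms it is fully down. Next is grasping the grip block.

Request:
{"method": "carry_out", "body": {"rows": [{"x":0.0005,"y":-0.04,"z":0,"wx":0,"wy":0,"wz":0},{"x":0.0005,"y":-0.0695,"z":0.02,"wx":0,"wy":0,"wz":0},{"x":0.0005,"y":-0.0695,"z":0.06,"wx":0,"wy":0,"wz":0},{"x":0.0005,"y":-0.0695,"z":0.1,"wx":0,"wy":0,"wz":0},{"x":0.0005,"y":-0.0695,"z":0.125,"wx":0,"wy":0,"wz":0},{"x":0.0005,"y":-0.0695,"z":0.14,"wx":0,"wy":0,"wz":0},{"x":0.0005,"y":-0.0695,"z":0.145,"wx":0,"wy":0,"wz":0},{"x":0.0005,"y":-0.0695,"z":0.145,"wx":0,"wy":0,"wz":0}]}}

```text
time: 8.6
tool_pos: [0.5473, -0.1882, 0.0809]
orientation: [-0.001, -0.078, 0.997, 0.0]
wrist_force: [-0.3, -0.1, 0.2]
width: 0.0856
finger_force: 0.0
```

Request:
{"method": "carry_out", "body": {"rows": [{"x":0,"y":0,"z":0,"wx":0,"wy":0,"wz":0},{"x":0,"y":0,"z":0,"wx":0,"wy":0,"wz":0},{"x":0,"y":0,"z":0,"wx":0,"wy":0,"wz":0},{"x":0,"y":0,"z":0,"wx":0,"wy":0,"wz":0},{"x":0,"y":0,"z":0,"wx":0,"wy":0,"wz":0},{"x":0,"y":0,"z":0,"wx":0,"wy":0,"wz":0},{"x":0,"y":0,"z":0,"wx":0,"wy":0,"wz":0},{"x":0,"y":0,"z":0,"wx":0,"wy":0,"wz":0}], "grip": 1, "squeeze": 60}}

```text
time: 9.4
tool_pos: [0.5481, -0.1894, 0.0822]
orientation: [0.001, -0.077, 0.997, -0.0]
wrist_force: [-0.7, 1.6, 5.8]
width: 0.0295
finger_force: 60.3
```

Request:
{"method": "carry_out", "body": {"rows": [{"x":0,"y":0,"z":0.001,"wx":0,"wy":0,"wz":0},{"x":0,"y":0,"z":0.002,"wx":0,"wy":0,"wz":0},{"x":0,"y":0,"z":0.002,"wx":0,"wy":0,"wz":0}]}}

```text
time: 9.7
tool_pos: [0.5481, -0.1895, 0.0822]
orientation: [0.001, -0.077, 0.997, -0.0]
wrist_force: [-4.5, 3.1, 24.6]
width: 0.0292
finger_force: 62.5
```

```bash
cat >> h.py <<'E'
def linefit(uv,n,z,c):  # 3D pts on plane z -> robust line
    q=onz(n,uv,z,c); vx,vy,x,y=cv2.fitLine((q[:,:2]*1000).astype(np.float32),cv2.DIST_HUBER,0,.01,.01).ravel(); return q,(np.array([x,y]),np.array([vx,vy]))
E
python3 - <<'E'
from h import *
s,p,T=tool(); print(p,np.round(s["wrist_force"],1),np.round(s["ft_torque"],2),T[:2,2].round(4))
for n in("wrist","top","side"):
    c=cam(n); im,d=eyes.snapshot(n); np.savez(f"{n}1.npz",im=im,d=d,**{k:np.asarray(v) for k,v in c[0].items()}); P=cloud(n,d,c); Z=P[...,2]
    a=np.hypot(P[...,0]-.527,P[...,1]+.086)<.17
    f=(P[...,0]-.527)*-.156+(P[...,1]+.086)*.988
    m=a&(Z>.055)&(Z<.065)&(f>.118); q=P[m]; print(n,"edge strip",m.sum(), rect(q) if m.sum()>3 else 0, np.percentile(f[m],[90,95,98,99.5]).round(4) if m.sum() else 0)
    m=a&(Z>.07)&(Z<.078); print("board f",m.sum(),np.percentile(f[m],[.5,2,98,99.5]).round(4))
A=np.load("wrist1.npz")["im"][:,:,::-1]; cv2.imwrite("pics/w5.png",A)
E
```

```text
[ 0.54810779 -0.18945028  0.08216891] [-4.5  3.1 24.6] [ 0.75  0.93 -0.07] [ 0.0017 -0.0005]
wrist edge strip 0 0 0
board f 35055 [-0.129  -0.1257  0.0332  0.0403]
top edge strip 301 [507.   41.4 139.5  21.6   9.1] [0.1382 0.139  0.1393 0.1396]
board f 2488 [-0.1252 -0.1114  0.1266  0.1292]
side edge strip 69 [456.6  32.8  33.2  20.1   7.5] [0.134  0.1354 0.1369 0.1379]
board f 2061 [-0.1324 -0.1306  0.12    0.1249]
```

View pics/w5.png

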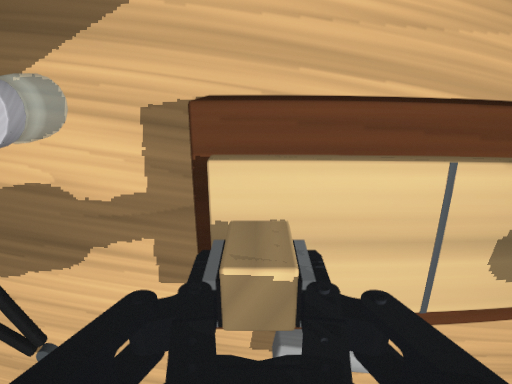

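The wrist view shows the grip block held squarely at (258,270) and the line at (440,240). Downward push is about 24 N, so I'll ease it and slide 120 mm.

Request:
{"method": "carry_out", "body": {"rows": [{"x":0,"y":0.006,"z":-0.0008,"wx":0,"wy":0,"wz":0},{"x":0,"y":0.016,"z":-0.0008,"wx":0,"wy":0,"wz":0},{"x":0,"y":0.028,"z":-0.0008,"wx":0,"wy":0,"wz":0},{"x":0,"y":0.04,"z":-0.0008,"wx":0,"wy":0,"wz":0},{"x":0,"y":0.05,"z":-0.0008,"wx":0,"wy":0,"wz":0},{"x":0,"y":0.056,"z":-0.0008,"wx":0,"wy":0,"wz":0},{"x":0,"y":0.06,"z":-0.0008,"wx":0,"wy":0,"wz":0},{"x":0,"y":0.06,"z":-0.0008,"wx":0,"wy":0,"wz":0}]}}

```text
time: 10.65
tool_pos: [0.5414, -0.1323, 0.0822]
orientation: [0.003, -0.077, 0.997, -0.002]
wrist_force: [2.9, -5.4, 10.3]
width: 0.0293
finger_force: 60.6
```

Request:
{"method": "carry_out", "body": {"rows": [{"x":0,"y":0.006,"z":0.0005,"wx":0,"wy":0,"wz":0},{"x":0,"y":0.016,"z":0.0005,"wx":0,"wy":0,"wz":0},{"x":0,"y":0.028,"z":0.0005,"wx":0,"wy":0,"wz":0},{"x":0,"y":0.04,"z":0.0005,"wx":0,"wy":0,"wz":0},{"x":0,"y":0.05,"z":0.0005,"wx":0,"wy":0,"wz":0},{"x":0,"y":0.056,"z":0.0005,"wx":0,"wy":0,"wz":0},{"x":0,"y":0.06,"z":0.0005,"wx":0,"wy":0,"wz":0},{"x":0,"y":0.06,"z":0.0005,"wx":0,"wy":0,"wz":0}]}}

```text
time: 11.45
tool_pos: [0.5333, -0.0735, 0.0823]
orientation: [0.004, -0.078, 0.997, -0.003]
wrist_force: [2.9, -8.7, 13.4]
width: 0.0297
finger_force: 61.0
```

Run:
```python
from h import *
s,p,T=tool(); print(p,np.round(s["wrist_force"],1),np.round(s["ft_torque"],2),T[:2,2].round(4))
for n in("top","side","wrist"):
    c=cam(n); im,d=eyes.snapshot(n); np.savez(f"{n}2.npz",im=im,d=d); P=cloud(n,d,c); Z=P[...,2]
    f=(P[...,0]-.527)*-.156+(P[...,1]+.086)*.988; g=(P[...,0]-.527)*.988+(P[...,1]+.086)*.156
    m=(Z>.069)&(Z<.08)&(abs(g)<.05)&(f>.0)&(f<.3); print(n,"board f",m.sum(),np.percentile(f[m],[.5,2,98,99,99.5]).round(4), "g",np.percentile(g[m],[1,99]).round(4))
    m=(Z>.052)&(Z<.066)&(abs(g)<.072)&(f>.05)&(f<.17); print("block f",m.sum(),np.percentile(f[m],[98,99,99.5]).round(4) if m.any() else 0)
ims=[cv2.resize(np.load("top2.npz")["im"][150:270,190:350,::-1],(512,384)),np.load("wrist2.npz")["im"][:,:,::-1]]
cv2.imwrite("pics/w6.png",cv2.resize(np.hstack(ims),(800,300)))
```

```text
[ 0.53328295 -0.07351284  0.08231702] [ 2.9 -8.7 13.4] [-0.43  0.18  0.12] [ 0.0081 -0.0049]
top board f 2262 [0.0028 0.0111 0.2433 0.2448 0.2457] g [-0.0391  0.0488]
block f 307 [0.1389 0.1396 0.1459]
side board f 1675 [0.0022 0.0073 0.2364 0.2389 0.2419] g [-0.0376  0.0479]
block f 402 [0.1469 0.1578 0.164 ]
wrist board f 33067 [0.0013 0.0049 0.1496 0.1533 0.1563] g [-0.0374  0.0476]
block f 10575 [0.1368 0.1379 0.1387]
```

View pics/w6.png

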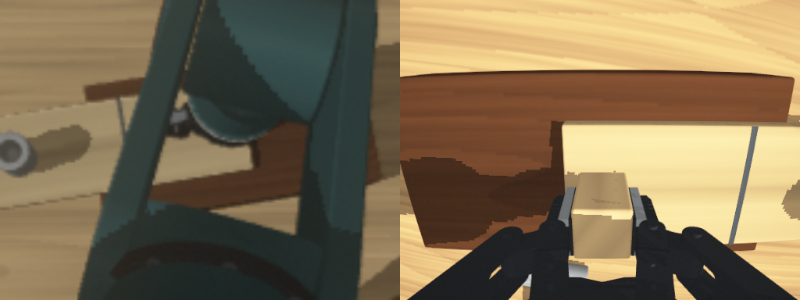

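Left (top view): the line at (122,120) is still on the block, tube at (12,152) upright. Right (wrist): the line runs from (755,128) to (732,242), and the block's edge ends at about (790,75)-(780,122). I'll measure the remaining gap from this wrist image.

```bash
cat > gap.py <<'E'
from h import *
def gap():
    s,p,T=tool(); c=cam("wrist"); im,d=eyes.snapshot("wrist"); P=cloud("wrist",d,c); Z=P[...,2]
    f=(P[...,0]-.527)*-.156+(P[...,1]+.086)*.988; g=(P[...,0]-.527)*.988+(P[...,1]+.086)*.156
    S=cv2.cvtColor(im,cv2.COLOR_RGB2HSV)
    v,u=np.mgrid[:384,:512]
    m=(Z>.068)&(Z<.08)&(S[...,1]<70)&(S[...,2]<170)&(f>.08)&(f<.17)&(abs(g)<.05)
    _,l,st,_=cv2.connectedComponentsWithStats(m.astype(np.uint8)); m=l==1+st[1:,4].argmax()
    q=onz("wrist",np.c_[u[m],v[m]],.074,c); a=q[:,:2]-[.527,-.086]; F=a@[-.156,.988]; G=a@[.988,.156]
    k=np.polyfit(G,F,1)
    e=[]
    for r in range(0,384,1):
        w=(Z[r]>.055)&(Z[r]<.065)&(f[r]>.1)&(abs(g[r])<.068)
        if w.sum()>5:
            i=np.flatnonzero(w).max(); 
            if i<505: e.append((i+.5,r))
    e=onz("wrist",np.array(e),.06,c)[:,:2]-[.527,-.086]; FE=e@[-.156,.988]; GE=e@[.988,.156]
    o=abs(FE-np.median(FE))<.004
    print("p",p,"Fw",np.round(s["wrist_force"],1),"line n",m.sum(),"F at G0",k.round(4),"G mid",(G.min()+G.max())/2,"edge n",o.sum(),np.median(FE),FE[o].std(),np.percentile(GE[o],[0,100]).round(3))
    print("GAP mm",1000*(np.median(FE)-k[1]), "boardz",np.median(Z[(Z>.068)&(Z<.08)&(abs(g)<.04)&(f>.03)&(f<.13)]))
gap()
E
python3 gap.py
```

```text
p [ 0.53330645 -0.07355677  0.08227172] Fw [ 2.5 -7.7 13.1] line n 1037 F at G0 [-0.0012  0.1065] G mid 0.006379333039031113 edge n 65 0.13818756052758335 0.0004564411718953305 [-0.068  0.068]
GAP mm 31.654211545715903 boardz 0.07378180824003464
```

Request:
{"method": "carry_out", "body": {"rows": [{"x":0,"y":0.006,"z":0.0005,"wx":0,"wy":0,"wz":0},{"x":0,"y":0.014,"z":0.0005,"wx":0,"wy":0,"wz":0},{"x":0,"y":0.022,"z":0.0005,"wx":0,"wy":0,"wz":0},{"x":0,"y":0.028,"z":0.0005,"wx":0,"wy":0,"wz":0},{"x":0,"y":0.031,"z":0.0005,"wx":0,"wy":0,"wz":0},{"x":0,"y":0.032,"z":0.0005,"wx":0,"wy":0,"wz":0},{"x":0,"y":0.032,"z":0.0005,"wx":0,"wy":0,"wz":0},{"x":0,"y":0.032,"z":0.0005,"wx":0,"wy":0,"wz":0}]}}

```text
time: 12.45
tool_pos: [0.5295, -0.0431, 0.0825]
orientation: [0.005, -0.078, 0.997, -0.004]
wrist_force: [2.5, -12.9, 18.4]
width: 0.0298
finger_force: 61.8
```

```bash
python3 gap.py
python3 - <<'E'
from h import *
i,d=eyes.snapshot("side"); w,_=eyes.snapshot("wrist")
cv2.imwrite("pics/w7.png",cv2.resize(np.hstack([cv2.resize(i[150:300,150:350,::-1],(512,384)),w[:,:,::-1]]),(800,300)))
E
```

```text
p [ 0.52953952 -0.0430683   0.08251169] Fw [  2.5 -12.9  18.4] line n 1022 F at G0 [0.0006 0.1371] G mid 0.007025230036826986 edge n 62 0.13838848515390623 0.0003924355380670114 [-0.067 -0.036]
GAP mm 1.2922169382153514 boardz 0.07392928222151358
```

View pics/w7.png

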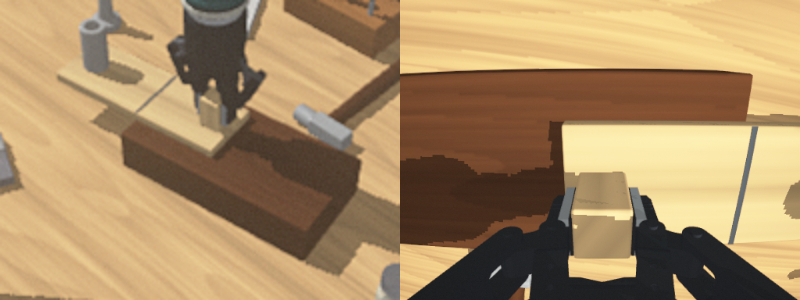

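The board is flat with the tube upright at (92,45), and the line is almost over the edge with 1.3 mm left. One small nudge, then I'll check it holds.

Request:
{"method": "carry_out", "body": {"rows": [{"x":0,"y":0.001,"z":0,"wx":0,"wy":0,"wz":0},{"x":0,"y":0.002,"z":0,"wx":0,"wy":0,"wz":0},{"x":0,"y":0.002,"z":0,"wx":0,"wy":0,"wz":0},{"x":0,"y":0.002,"z":0,"wx":0,"wy":0,"wz":0},{"x":0,"y":0.002,"z":0,"wx":0,"wy":0,"wz":0},{"x":0,"y":0.002,"z":0,"wx":0,"wy":0,"wz":0}]}}

```text
time: 13.2
tool_pos: [0.5293, -0.0414, 0.0826]
orientation: [0.005, -0.078, 0.997, -0.004]
wrist_force: [2.4, -13.9, 19.0]
width: 0.0294
finger_force: 61.8
```

```bash
python3 gap.py
python3 - <<'E'
from h import *
i,d=eyes.snapshot("top"); P=cloud("top",d); Z=P[...,2]; f=(P[...,0]-.527)*-.156+(P[...,1]+.086)*.988; g=(P[...,0]-.527)*.988+(P[...,1]+.086)*.156
m=(Z>.125)&(Z<.16)&(f>.2)&(f<.29)&(abs(g)<.05); print("tube f",f[m].mean(),"zpct",np.percentile(Z[m],[5,50,95]),m.sum())
m=(Z>.066)&(Z<.084)&(f>.17)&(f<.3)&(abs(g)<.06); q=P[m]; A=np.c_[f[m],g[m],np.ones(m.sum())]; print("board slope",np.linalg.lstsq(A,q[:,2],rcond=None)[0].round(4),"end f",np.percentile(f[m],99.5))
E
```

```text
p [ 0.52933476 -0.0414298   0.0825626 ] Fw [  2.4 -13.9  19. ] line n 1026 F at G0 [0.001  0.1387] G mid 0.007072543714508245 edge n 62 0.13844092966328084 0.0003068050540395943 [-0.067 -0.036]
GAP mm -0.29251081241471466 boardz 0.0739574691770957
tube f 0.24262739083209892 zpct [0.12727339 0.14170756 0.1452412 ] 162
board slope [-0.0054  0.0022  0.074 ] end f 0.27788518128955003
```

```bash
python3 -c "
from cell import manip
print(manip.finish_job())"
```

```text
the job is handed in; nothing more can be done
None
```

I handed the job in at about 13 s of robot time; the judge's verdict was not shown. At the last check the tube was fully down on the spigot, the line was within about 0.5 mm of the block's edge, and the board lay flat, still gripped with about 19 N down.

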